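Point out the stray terminal block and its empty bin, then call

TASK

Show what has to be put back where: point down at the terminal block lying on the bench, the fingertips about 3 cm straight above it, for two seconds, then in the same way at the middle of the one empty parts bin, the fingertips about 3 cm above its rim, for two seconds. Then press the call button fully down, let it come up and move away. Touch and move nothing but the button, and stay well up when passing over a bin that has a part in it: those are not to be pointed at.

Things in the scene. Friction and masses are not known exactly. Their poses are not given: they have to be found in the camera images.
- terminal_top (a point): Middle of the top of the terminal block: a small rectangular block, 12 x 34 mm and 11 mm high, with a row of six round screw heads along its top, lying on the bench in front of the bins. Its y axis runs along the 34 mm length, z up. Loose; only to be pointed at.
- screw_terminal: The same terminal block; origin at the centre of its underside, on the bench.
- bin_empty_mouth (a point): Middle of the open top of the empty black parts bin, level with its rim, 36 mm above the bench. All four bins are alike: 66 x 66 mm outside, 36 mm high, walls and floor 3 mm, the wall on the bin's -x side only 24 mm high with a paper label strip. z up. Fixed to the bench. This bin holds nothing: it is the one to point at.
- bin_sink_mouth (a point): Middle of the open top of the heat sink's black parts bin, level with its rim, 36 mm above the bench. All four bins are alike: 66 x 66 mm outside, 36 mm high, walls and floor 3 mm, the wall on the bin's -x side only 24 mm high with a paper label strip. z up. Fixed to the bench. It holds the heat sink.
- bin_pot_mouth (a point): Middle of the open top of the potentiometer's black parts bin, level with its rim, 36 mm above the bench. All four bins are alike: 66 x 66 mm outside, 36 mm high, walls and floor 3 mm, the wall on the bin's -x side only 24 mm high with a paper label strip. z up. Fixed to the bench. It holds the potentiometer.
- bin_cap_mouth (a point): Middle of the open top of the capacitor's black parts bin, level with its rim, 36 mm above the bench. All four bins are alike: 66 x 66 mm outside, 36 mm high, walls and floor 3 mm, the wall on the bin's -x side only 24 mm high with a paper label strip. z up. Fixed to the bench. It holds the capacitor. The four bins stand in a loose row across the bench, in any order.
- heat_sink: Finned heat sink, 25 x 30 x 20 mm, loose in its bin; origin at the centre of its underside. Leave it alone.
- trim_pot: Potentiometer, 17 mm round can with an upright shaft, 24 mm high in all, loose in its bin; origin at the centre of its underside. Leave it alone.
- cap_blue: Upright round capacitor, 16 mm diameter, 25 mm high, loose in its bin; origin at the centre of its underside. Leave it alone.
- call_base: Housing of the call button, fixed to the bench in front of the bins, beside the terminal block; origin at the centre of its underside.
- call_top (a point): Centre of the top face of the call button, a round cap of 30 mm diameter that stands up 10 mm out of its round housing (46 mm diameter, 12 mm high), 22 mm above the bench; z up. It is pressed straight down.
- call (a joint): Travel of the call button in m: 0 up, 0.006 fully down. A spring brings it up again; fully down takes 4 N.
- screwdriver_yellow: Screwdriver, 145 mm long, 14 mm thick, loose on the bench between the terminal block and the button; origin on the bench under its middle. Leave it alone.
- usb_stick: Memory stick, 18 x 50 x 8 mm, loose near the front edge of the bench, left of the middle; origin at the centre of its underside. Leave it alone.
- wick_spool: Flat spool, 54 mm diameter, 14 mm high, loose at the right; origin at the centre of its underside. Leave it alone.

How it is judged:
By the outcome, as a careful person would: the job done as asked, in the order asked, and still so for the second after the job is handed in, with the robot touching nothing.
It also fails if it takes over 56 s, if anything falls off the work surface, if the arm or the gripper's body presses on something with over 40 N, if the wrist force passes 120 N, or if a joint passes its speed limit or range.

ROBOT

A 6-joint arm with a two-finger parallel gripper is mounted at the origin on a cart in front of the work surface, level with it; the furniture and walls round the work are solid. World frame = base frame: x ahead of the robot, y to its left, z up, the work surface at z = 0. Lengths are in m, angles in degrees, forces in N, time in s.
With the tool pointing down it reaches from about 0.225 to 0.725 m from the base axis. Payload 3.1 kg.
Tool frame: the origin (TCP) lies between the finger pads; the fingertips stand 8 mm ahead of it and the grasp point (between the pads) lies 11 mm behind it (r.tcp_to_tips is the distance from the TCP to the fingertips, in m); z points along the fingers, y is the line along which they close (so a half turn about z gives the same grasp; the last joint's range is limited). The gripper opens to 85 mm and grips with 20 to 120 N. Pads are 22 mm wide; open, the fingers measure 114 mm over their backs; the gripper's body (76 mm by 85 mm) begins 54 mm behind the grasp point. The pads swing forward as they close: fully open they stand 13 mm farther back than shut.
Start: joints at [-76.02, 2.75, 5.684, 92.934, 0, 82.678], TCP at [0.191, -0.489, 0.207] pointing down, gripper open.
Joint ranges: [-166.93, 166.93], [-56.73, 111.36], [-69.38, 81.34], [-121.58, 131.49], [-85.45, 84.26], [-180, 180]. Speed limits (degrees/s): [159.86, 159.86, 180, 180, 180, 180].

INTERFACE

Orientations are given as a 3x3 rotation matrix whose columns are the frame's x, y, z axes.
In Python, from bench import r gives the robot as it stands. The module is installed in compiled form; this text tells all that it offers.
- The arm moves only by the shell command python3 -m crank 'ROWS'. ROWS is a JSON object of lists of equal length, an entry for each row: "xyz": the shift along the tool's x, y, z as a fraction of full scale, a list of three; "angular": the turn, a rotation vector about the tool's x, y, z as a fraction of full scale, a list of three; "jaw": the opening, from 0 (shut) to 1 (fully open). In form: {"xyz": [[dx, dy, dz], ...], "angular": [[wx, wy, wz], ...], "jaw": [jaw, ...]}. A call has 1 to 12 rows; each row is the pose to reach, as a shift and turn from the pose commanded when the call began, along the tool's axes at that moment; what a row does not reach only later rows make up. Full scale, the value 1, is 15 cm for a shift and 90 degrees for a turn. A row lasts 1/8 s, in which the tool goes at most 62.5 mm and 10.7 degrees, less where a joint would pass 70% of its speed; a pose out of reach is approached as far as the arm can. A call with a number of a shift or a turn outside -1 to 1 is refused whole. A call with a gripper value outside its range is refused whole. The fingers move at their own pace and stop on an object; the grip force is fixed at half the most. Time passes only in rows, so rows that repeat a pose let the fingers close. It gives the time, the measured TCP pose, the force, the opening and the grip force at its end, in the units of the state.
- r.observe(): the state, without advancing time (a new reading comes with each control period).
- r.capture(name): name is "side" or "top" or "wrist"; returns the picture (400x640x3 uint8, red, green, blue); there is no depth.
- r.camera_params(name): a dict with "intrinsics" (3x3 intrinsics, pixels), "dist" ([k1, k2, p1, p2, k3] as OpenCV has them; the pictures are not rectified), "rvec" (rotation vector, rad) and "tvec" (3), from world to camera coordinates, as OpenCV has them; the wrist camera has in their place "hand_eye" (4x4, takes a point from camera to tool coordinates, whose origin is the TCP and whose axes are the flange's). Camera axes: x right, y down, z forward; pixel columns grow to the right and rows downward; lengths in m; the calibration is good to about 2 mm. A picture is of the moment at which its call begins: read the wrist's pose just before it. camera_params takes no time and is no camera call.
- r.job_done(): hands the job in; it is judged then, once.
The state is a dict: "time": time; "joints": joint angles; "joint_velocities": joint speeds; "tau": joint torques, N m; "tcp_pos": TCP position; "eef_rot": TCP orientation; "force": force on the tool from outside, world axes, zero at the start; "torque": the same for the moment, N m; "finger_gap": finger opening in m; "grasp_force": force on a finger pad.
Only numpy, scipy, OpenCV 4.12 (cv2) and the standard library are available. Lean on these libraries where they do the work, as an engineer would, in place of code of your own. Each camera call takes 0.05 s, during which the arm holds its last target. There are 200 camera calls.

## Working session

There is one attempt and no reset: what is moved stays moved. The work goes in short steps, Python scripts to look and compute and a shell command to move; the robot and the scene stay as the last step left them, time stands still between calls to the robot, and variables do not carry over. Pictures are saved under pics/ and viewed, at most 10 in all, crops included, and the job is handed in when it is done.

```bash
mkdir -p pics; python3 - <<'E'
from bench import r
import cv2,numpy as np
for n in("top","side"):
    cv2.imwrite(f"pics/{n}0.png",r.capture(n)[:,:,::-1])
    p=r.camera_params(n);print(n,{k:np.round(v,4).tolist() for k,v in p.items()})
s=r.observe();print(s['time'],s['tcp_pos'],np.round(s['eef_rot'],3).tolist(),s['finger_gap'],r.tcp_to_tips)
E
```

```text
top {'intrinsics': [[454.7111, 0.0, 320.7231], [0.0, 454.7111, 195.7213], [0.0, 0.0, 1.0]], 'dist': [-0.0844, 0.0, 0.0, 0.0, 0.0], 'rvec': [2.1719, -2.1549, 0.0991], 'tvec': [-0.069, 0.5388, 1.0556]}
side {'intrinsics': [[397.7103, 0.0, 321.9638], [0.0, 397.7103, 199.4082], [0.0, 0.0, 1.0]], 'dist': [-0.0836, 0.0, 0.0, 0.0, 0.0], 'rvec': [0.0935, -2.7902, 1.4185], 'tvec': [0.5321, 0.1325, 0.914]}
0.1 [ 0.19055273 -0.4885276   0.20611436] [[0.932, 0.363, -0.001], [0.363, -0.932, 0.002], [0.0, -0.002, -1.0]] 0.08524970623920396 0.008
```

View pics/top0.png

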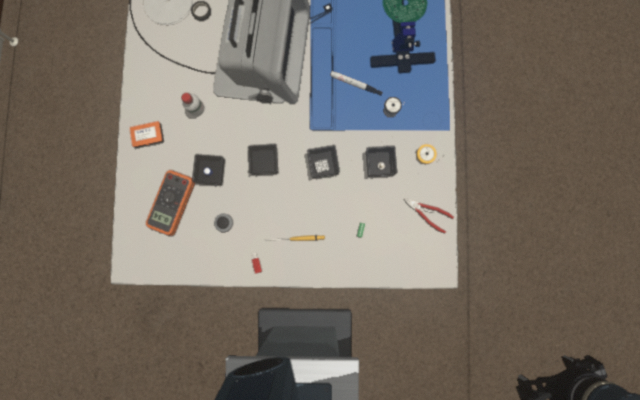

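View pics/side0.png

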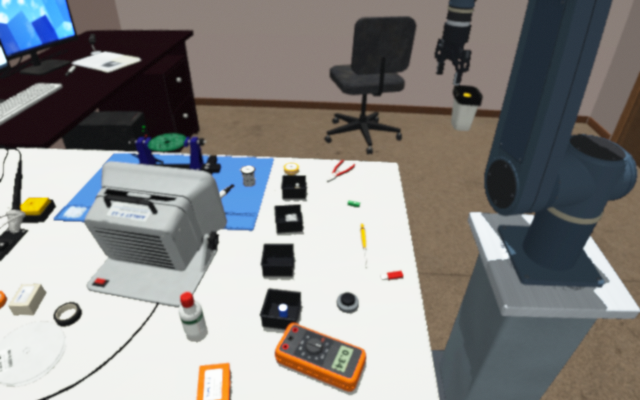

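The top view shows the terminal block (green) at about (361,230) and the button at (223,222). The bins are: cap (209,170), empty (263,160), sink (322,162) and pot (380,162). The side view agrees: only the second-nearest bin, at (279,260), is empty.

```bash
cat > h.py <<'E'
from bench import r
import cv2,numpy as np
def cam(n,s=None):
    p=r.camera_params(n)
    if n=="wrist":
        T=np.eye(4);T[:3,:3]=s['eef_rot'];T[:3,3]=s['tcp_pos'];T=T@np.array(p['hand_eye']);return p,T[:3,:3],T[:3,3]
    R=cv2.Rodrigues(np.array(p['rvec'],float))[0].T
    return p,R,-R@np.array(p['tvec'],float).ravel()
def ray(n,uv,z,s=None):
    p,R,c=cam(n,s)
    q=cv2.undistortPoints(np.array(uv,float).reshape(-1,1,2),np.array(p['intrinsics'],float),np.array(p['dist'],float)).reshape(-1,2)
    d=np.c_[q,np.ones(len(q))]@R.T
    return c+d*((z-c[2])/d[:,2])[:,None]
def blobs(mask,lo,hi):
    for c in cv2.findContours(mask.astype(np.uint8),cv2.RETR_EXTERNAL,cv2.CHAIN_APPROX_NONE)[0]:
        if lo<cv2.contourArea(c)<hi: yield c
def rel(target_tip):  # world tip position -> shift in tool axes, full-scale units
    s=r.observe();R=np.array(s['eef_rot']);return R.T@(np.array(target_tip)+[0,0,r.tcp_to_tips]-s['tcp_pos'])/.15
E
python3 - <<'E'
from h import *
im=cv2.imread("pics/top0.png");hsv=cv2.cvtColor(im,cv2.COLOR_BGR2HSV)
box=np.zeros(im.shape[:2],bool);box[130:280,180:440]=1
for nm,m,z,lo,hi in(("dark",(hsv[...,2]<100)&(hsv[...,1]<90)&box,.036,100,2000),("green",(abs(hsv[...,0].astype(int)-65)<20)&(hsv[...,1]>100)&box,.011,20,500),
  ("yel",(abs(hsv[...,0].astype(int)-20)<8)&(hsv[...,1]>120)&box,.01,20,900)):
    for c in blobs(m,lo,hi):
        k=cv2.minAreaRect(c);zz=.012 if nm=="dark" and k[0][1]>200 else z
        b=cv2.boxPoints(k);P=ray("top",b,zz)
        print(nm,np.round(k[0]),np.round(P.mean(0),4),"sides",np.round([np.linalg.norm(P[0]-P[1]),np.linalg.norm(P[1]-P[2])],3),"yaw",np.round(np.degrees(np.arctan2(*(P[1]-P[0])[1::-1])),0))
print("start",rel([.35,-.1,.15]))
E
```

```text
dark [222. 222.] [0.4741 0.1734 0.012 ] sides [0.029 0.027] yaw -89.0
dark [208. 170.] [0.5989 0.2057 0.036 ] sides [0.072 0.074] yaw -3.0
dark [380. 162.] [ 0.6209 -0.2066  0.036 ] sides [0.071 0.071] yaw -85.0
dark [323. 162.] [ 0.6188 -0.0687  0.036 ] sides [0.069 0.071] yaw -80.0
dark [263. 160.] [0.6234 0.0738 0.036 ] sides [0.067 0.073] yaw -90.0
yel [302. 238.] [ 0.44   -0.0217  0.01  ] sides [0.055 0.007] yaw -89.0
yel [426. 154.] [ 0.647  -0.3217  0.01  ] sides [0.045 0.042] yaw -89.0
start [ 1.93126409 -2.0263409   0.32562759]
```

```bash
python3 -m crank '{"xyz":[[0.2,-0.13,0],[0.45,-0.3,0],[0.7,-0.47,0],[0.9,-0.6,0],[1,-0.67,0]],"angular":[[0,0,0],[0,0,0],[0,0,0],[0,0,0],[0,0,0]],"jaw":[0,0,0,0,0]}'
python3 -m crank '{"xyz":[[0.2,-0.13,0],[0.45,-0.3,0],[0.7,-0.47,0],[0.9,-0.6,0],[1,-0.67,0],[1,-0.67,0]],"angular":[[0,0,0],[0,0,0],[0,0,0],[0,0,0],[0,0,0],[0,0,0]],"jaw":[0,0,0,0,0,0]}'
python3 - <<'E'
from h import *
s=r.observe();im=r.capture("wrist");cv2.imwrite("pics/w1.png",im[:,:,::-1])
print(s['time'],s['tcp_pos'],np.round(s['eef_rot'],3).tolist(),np.round(s['joints'],1),s['finger_gap'],np.round(s['force'],2))
print(ray("top",[[361,230]],.011),rel([.456,-.163,.041]))
print(ray("wrist",[[0,0],[639,0],[639,399],[0,399]],0,s))
E
```

```text
time: 0.72
tcp_pos: [0.2946, -0.3396, 0.2069]
eef_rot: [[0.931, 0.365, -0.0], [0.365, -0.931, 0.0], [-0.0, -0.001, -1.0]]
force: [-0.4, -1.6, 0.2]
finger_gap: -0.0002
grasp_force: 0.0
time: 1.48
tcp_pos: [0.3975, -0.1925, 0.2069]
eef_rot: [[0.931, 0.365, -0.001], [0.365, -0.931, -0.0], [-0.001, -0.0, -1.0]]
force: [0.5, 0.3, 0.8]
finger_gap: 0.0003
grasp_force: 0.0
1.475 [ 0.39747672 -0.19245976  0.20687219] [[0.931, 0.365, -0.001], [0.365, -0.931, -0.0], [-0.001, -0.0, -1.0]] [-34.5  -9.6  -6.1  93.5  -0.  124.1] 0.0003193607022144369 [0.48 0.25 0.83]
[[ 0.45899874 -0.16195006  0.011     ]] [ 0.43988123 -0.04401618  1.05211249]
[[ 4.43990685e-01  1.86267576e-01  0.00000000e+00]
 [ 6.89116807e-01 -4.38501301e-01  5.55111512e-17]
 [ 2.46839024e-01 -7.76200890e-01  0.00000000e+00]
 [-1.09347183e-01  1.32288212e-01  0.00000000e+00]]
```

View pics/w1.png

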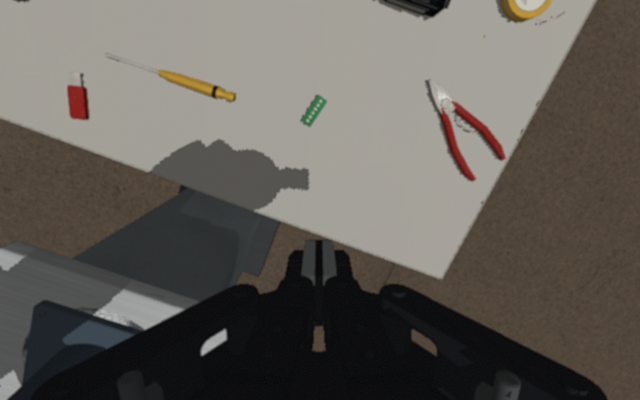

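The wrist view shows the terminal block at (314,111), with screwdriver and pliers well clear of it.

```bash
python3 - <<'E'
from h import *
s=r.observe();im=cv2.imread("pics/w1.png");hsv=cv2.cvtColor(im,cv2.COLOR_BGR2HSV)
m=(abs(hsv[...,0].astype(int)-65)<22)&(hsv[...,1]>70)
for c in blobs(cv2.morphologyEx(m.astype(np.uint8),cv2.MORPH_CLOSE,np.ones((5,5))),50,3000):
    k=cv2.minAreaRect(c);P=ray("wrist",cv2.boxPoints(k),.009,s);t=P.mean(0)
    print(k[0],t,np.linalg.norm(P[0]-P[1]),np.linalg.norm(P[1]-P[2]),rel([t[0],t[1],.041]))
E
```

```text
(313.4615173339844, 110.30770111083984) [ 0.45859122 -0.16182637  0.009     ] 0.032903298139818314 0.011392830230994433 [ 0.45881898 -0.04501545  1.05209375]
```

Both views agree to a millimetre and the size fits (33 x 11 mm), so I'm moving to point at it.

```bash
python3 -m crank '{"xyz":[[0.2,-0.02,0],[0.38,-0.04,0.1],[0.459,-0.045,0.3],[0.459,-0.045,0.55],[0.459,-0.045,0.78],[0.459,-0.045,0.93],[0.459,-0.045,1]],"angular":[[0,0,0],[0,0,0],[0,0,0],[0,0,0],[0,0,0],[0,0,0],[0,0,0]],"jaw":[0,0,0,0,0,0,0]}'
python3 -m crank '{"xyz":[[0,0,0.05],[0,0,0.05],[0,0,0.05],[0,0,0.05]],"angular":[[0,0,0],[0,0,0],[0,0,0],[0,0,0]],"jaw":[0,0,0,0]}'
python3 - <<'E'
from h import *
s=r.observe();im=r.capture("wrist");cv2.imwrite("pics/w2.png",im[:,:,::-1])
print(s['time'],s['tcp_pos'],rel([.4586,-.1618,.041]))
E
```

```text
time: 2.4
tcp_pos: [0.4573, -0.1622, 0.0553]
eef_rot: [[0.932, 0.362, -0.003], [0.362, -0.932, 0.001], [-0.002, -0.002, -1.0]]
force: [-0.6, 0.4, -0.5]
finger_gap: 0.0001
grasp_force: 0.0
time: 2.9
tcp_pos: [0.4596, -0.1619, 0.0507]
eef_rot: [[0.932, 0.363, 0.002], [0.363, -0.932, -0.001], [0.001, 0.001, -1.0]]
force: [-0.1, 0.4, -0.4]
finger_gap: -0.0001
grasp_force: 0.0
2.9 [ 0.45960511 -0.16193215  0.05070525] [-0.00524722 -0.00232362  0.01007243]
```

View pics/w2.png

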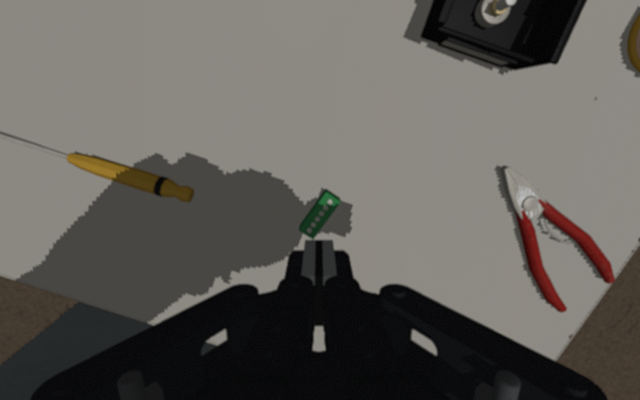

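The block is at (320,214), just ahead of the fingertips in this oblique view. I'll check that ray while holding.

```bash
python3 - <<'E'
from h import *
print(ray("wrist",[[320,214]],.010,r.observe()))
E
python3 -m crank '{"xyz":[[0,0,0.01],[0,0,0.01],[0,0,0.01],[0,0,0.01],[0,0,0.01],[0,0,0.01],[0,0,0.01],[0,0,0.01],[0,0,0.01],[0,0,0.01],[0,0,0.01],[0,0,0.01]],"angular":[[0,0,0],[0,0,0],[0,0,0],[0,0,0],[0,0,0],[0,0,0],[0,0,0],[0,0,0],[0,0,0],[0,0,0],[0,0,0],[0,0,0]],"jaw":[0,0,0,0,0,0,0,0,0,0,0,0]}'
python3 -m crank '{"xyz":[[0,0,0],[0,0,0],[0,0,0],[0,0,0],[0,0,0],[0,0,0],[0,0,0],[0,0,0],[0,0,0],[0,0,0]],"angular":[[0,0,0],[0,0,0],[0,0,0],[0,0,0],[0,0,0],[0,0,0],[0,0,0],[0,0,0],[0,0,0],[0,0,0]],"jaw":[0,0,0,0,0,0,0,0,0,0]}'
```

```text
[[ 0.46042573 -0.16140863  0.01      ]]
time: 4.45
tcp_pos: [0.4589, -0.1616, 0.0482]
eef_rot: [[0.932, 0.363, 0.0], [0.363, -0.932, -0.0], [0.0, 0.0, -1.0]]
force: [0.7, -0.4, -0.2]
finger_gap: 0.0
grasp_force: 0.0
time: 5.7
tcp_pos: [0.4589, -0.1616, 0.0482]
eef_rot: [[0.932, 0.363, 0.0], [0.363, -0.932, -0.0], [-0.0, 0.0, -1.0]]
force: [0.2, 0.2, -1.0]
finger_gap: -0.0002
grasp_force: 0.0
```

```bash
python3 -m crank '{"xyz":[[0,0,-0.25],[0,0,-0.6],[0,0,-0.9],[0.07,-0.15,-1],[0.18,-0.4,-1],[0.28,-0.64,-1]],"angular":[[0,0,0],[0,0,0],[0,0,0],[0,0,0],[0,0,0],[0,0,0]],"jaw":[0,0,0,0,0,0]}'
python3 -m crank '{"xyz":[[0.1,-0.25,0],[0.2,-0.48,0],[0.28,-0.64,0],[0.28,-0.64,0],[0.28,-0.64,0]],"angular":[[0,0,0],[0,0,0],[0,0,0],[0,0,0],[0,0,0]],"jaw":[0,0,0,0,0]}'
python3 - <<'E'
from h import *
s=r.observe();im=r.capture("wrist");cv2.imwrite("pics/w3.png",im[:,:,::-1])
print(s['time'],s['tcp_pos'],rel([.4586,-.1618,.041]))
hsv=cv2.cvtColor(im,cv2.COLOR_RGB2HSV)
m=(hsv[...,2]<90)&(hsv[...,1]<120);m[230:]=0
for c in blobs(m,1500,30000):
    b=cv2.approxPolyDP(c,8,True);k=cv2.minAreaRect(c);print(k,b.reshape(-1,2).tolist(),ray("wrist",[k[0]],.036,s))
E
```

```text
time: 6.45
tcp_pos: [0.4635, -0.0561, 0.1988]
eef_rot: [[0.932, 0.362, 0.001], [0.362, -0.932, -0.0], [0.001, 0.001, -1.0]]
force: [0.3, -0.2, -0.0]
finger_gap: 0.0001
grasp_force: 0.0
time: 7.08
tcp_pos: [0.4674, 0.0474, 0.1982]
eef_rot: [[0.932, 0.363, -0.0], [0.363, -0.932, -0.001], [-0.0, 0.001, -1.0]]
force: [-0.6, 0.5, 0.1]
finger_gap: -0.0002
grasp_force: 0.0
7.075 [0.46736751 0.04738418 0.19819062] [-0.559378    1.27620861  0.99527299]
((151.282470703125, 191.74957275390625), (119.70469665527344, 310.24664306640625), 70.82098388671875) [[309, 173], [280, 173], [256, 152], [219, 152], [238, 127], [210, 108], [196, 124], [204, 145], [162, 149], [138, 229], [0, 181], [0, 229], [221, 229], [281, 188], [308, 189]] [[0.38799245 0.21018767 0.036     ]]
((591.4569702148438, 124.45537567138672), (95.35296630859375, 79.76587677001953), 19.440034866333008) [[639, 99], [599, 85], [561, 90], [534, 145], [619, 167], [639, 133]] [[ 0.62013173 -0.19030599  0.036     ]]
((479.57476806640625, 76.21990966796875), (89.73101043701172, 83.86918640136719), 14.931418418884277) [[444, 43], [426, 104], [509, 117], [532, 48], [469, 32]] [[ 0.61841012 -0.06096486  0.036     ]]
((347.33203125, 22.480205535888672), (78.6348648071289, 72.88541412353516), 18.034284591674805) [[313, 1], [303, 45], [376, 59], [396, 0]] [[0.61465666 0.07709052 0.036     ]]
((203.0, 21.5), (43.0, 100.0), 90.0) [[153, 43], [173, 14], [237, 41], [253, 0], [162, 0], [175, 11]] [[0.56673637 0.2027014  0.036     ]]
((88.90631866455078, 35.020198822021484), (69.85304260253906, 127.2642822265625), 32.82853698730469) [[152, 0], [70, 0], [34, 69], [84, 105]] [[0.51692174 0.30052929 0.036     ]]
```

View pics/w3.png

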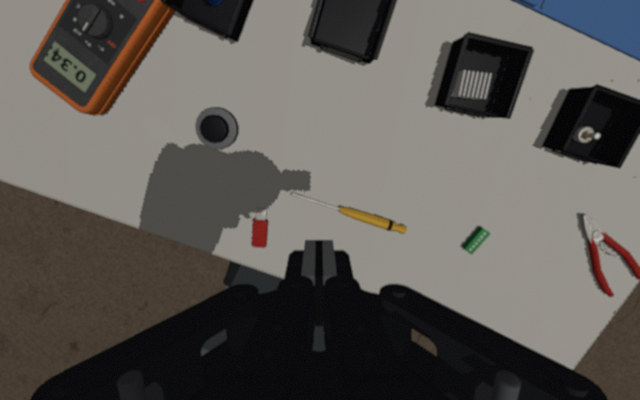

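The empty bin at (350,20) is clipped. The button at (216,127) is fully visible and will be re-measured closer. I'll move nearer to the bin, staying high.

```bash
python3 -m crank '{"xyz":[[0.2,0.04,0],[0.4,0.08,0],[0.6,0.12,0],[0.7,0.14,0],[0.7,0.14,0],[0.7,0.14,0]],"angular":[[0,0,-0.05],[0,0,-0.1],[0,0,-0.17],[0,0,-0.2],[0,0,-0.2],[0,0,-0.2]],"jaw":[0,0,0,0,0,0]}'
python3 - <<'E'
from h import *
s=r.observe();im=r.capture("wrist");cv2.imwrite("pics/w4.png",im[:,:,::-1])
print(s['time'],s['tcp_pos'],np.round(s['joints']),cam("top")[2],cam("wrist",s)[2])
E
```

```text
time: 7.88
tcp_pos: [0.5723, 0.0656, 0.1982]
eef_rot: [[0.775, 0.632, -0.001], [0.632, -0.775, -0.0], [-0.001, -0.0, -1.0]]
force: [-0.5, -0.4, 0.2]
finger_gap: 0.0003
grasp_force: 0.0
7.875 [0.57228695 0.06559464 0.19818887] [ -0.  10.  13.  93.  -0. 141.] [ 0.42834808 -0.07726203  1.10444419] [0.62676374 0.11126429 0.36447743]
```

View pics/w4.png

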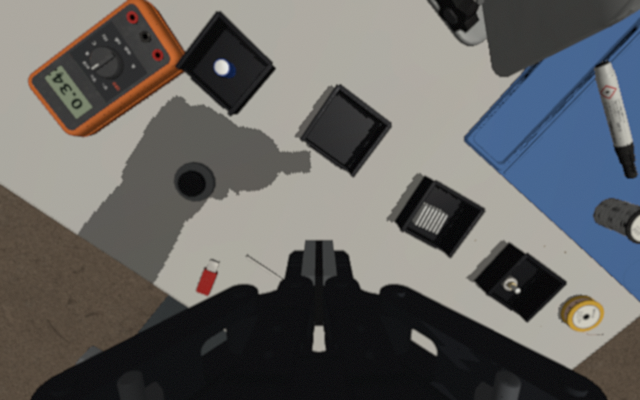

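The empty bin's rim runs roughly (338,85)-(391,124)-(352,174)-(301,130), and the button cap is at (194,182).

```bash
python3 - <<'E'
from h import *
s=r.observe();g=cv2.imread("pics/w4.png",0)
m=g<75;m[:, :290]=0;m[200:]=0;m[:,395:]=0
for c in blobs(m,1500,9000):
    k=cv2.minAreaRect(c);P=ray("wrist",cv2.boxPoints(k),.036,s);t=P.mean(0)
    print("bin",np.round(k[0]),t,[np.linalg.norm(P[i]-P[i-1]).round(4) for i in(1,2)],cv2.boxPoints(k).round().tolist(),rel([t[0],t[1],.066]))
m=g<45;m[:]=m&(abs(np.arange(640)-194)<35)[None]&(abs(np.arange(400)-182)<35)[:,None]
for c in blobs(m,100,3000):
    k=cv2.minAreaRect(c);P=ray("wrist",cv2.boxPoints(k),.022,s);print("btn",np.round(k[0]),P.mean(0),[np.linalg.norm(P[i]-P[i-1]).round(4) for i in(1,2)])
E
```

```text
bin [345. 130.] [0.62645876 0.07706065 0.036     ] [np.float64(0.0658), np.float64(0.0688)] [[297.0, 136.0], [337.0, 82.0], [392.0, 124.0], [352.0, 178.0]] [0.32806151 0.17021831 0.82912539]
btn [191. 183.] [0.47567359 0.17060721 0.022     ] [np.float64(0.0336), np.float64(0.0305)]
```

```bash
python3 -m crank '{"xyz":[[0.15,0.08,0],[0.28,0.15,0.05],[0.328,0.17,0.25],[0.328,0.17,0.5],[0.328,0.17,0.7],[0.328,0.17,0.8],[0.328,0.17,0.829],[0.328,0.17,0.829],[0.328,0.17,0.829]],"angular":[[0,0,0],[0,0,0],[0,0,0],[0,0,0],[0,0,0],[0,0,0],[0,0,0],[0,0,0],[0,0,0]],"jaw":[0,0,0,0,0,0,0,0,0]}'
python3 -m crank '{"xyz":[[0,0,0],[0,0,0],[0,0,0],[0,0,0],[0,0,0],[0,0,0],[0,0,0],[0,0,0],[0,0,0],[0,0,0],[0,0,0]],"angular":[[0,0,0],[0,0,0],[0,0,0],[0,0,0],[0,0,0],[0,0,0],[0,0,0],[0,0,0],[0,0,0],[0,0,0],[0,0,0]],"jaw":[0,0,0,0,0,0,0,0,0,0,0]}'
python3 -m crank '{"xyz":[[0,0,0],[0,0,0],[0,0,0],[0,0,0],[0,0,0],[0,0,0],[0,0,0],[0,0,0]],"angular":[[0,0,0],[0,0,0],[0,0,0],[0,0,0],[0,0,0],[0,0,0],[0,0,0],[0,0,0]],"jaw":[0,0,0,0,0,0,0,0]}'
python3 - <<'E'
from h import *
s=r.observe();print(s['time'],s['tcp_pos'],np.round(s['joints']),rel([.626,.077,.066]))
p=np.array(s['tcp_pos'])-[0,0,.008]
R=np.array(s['eef_rot']);print("to btn from here",R.T@(np.array([.475,.172,p[2]])-p)/.15)
E
```

```text
time: 9.05
tcp_pos: [0.6283, 0.0778, 0.0758]
eef_rot: [[0.774, 0.633, 0.003], [0.633, -0.774, 0.0], [0.002, 0.002, -1.0]]
force: [0.0, 0.1, 0.5]
finger_gap: -0.0001
grasp_force: 0.0
time: 10.42
tcp_pos: [0.6271, 0.0778, 0.0739]
eef_rot: [[0.774, 0.633, -0.0], [0.633, -0.774, -0.0], [-0.0, 0.0, -1.0]]
force: [-0.1, 0.3, -0.7]
finger_gap: -0.0003
grasp_force: 0.0
time: 11.42
tcp_pos: [0.6271, 0.0778, 0.0738]
eef_rot: [[0.774, 0.633, -0.0], [0.633, -0.774, -0.0], [-0.0, -0.0, -1.0]]
force: [1.2, 0.8, 0.1]
finger_gap: -0.0
grasp_force: 0.0
11.425 [0.62707773 0.07780274 0.07383929] [  1.  19.   9.  80.  -0. 142.] [-0.00894958 -0.0004089  -0.00107118]
to btn from here [-3.86876426e-01 -1.12808799e+00  1.93047444e-05]
```

Held for over 2 s. Next I rise and go to the button.

```bash
python3 -m crank '{"xyz":[[0,0,-0.25],[0,0,-0.6],[0,0,-0.8],[-0.05,-0.15,-0.85],[-0.13,-0.38,-0.85],[-0.2,-0.58,-0.85]],"angular":[[0,0,0],[0,0,0],[0,0,0],[0,0,0],[0,0,0],[0,0,0]],"jaw":[0,0,0,0,0,0]}'
python3 -m crank '{"xyz":[[-0.08,-0.22,0],[-0.14,-0.42,0],[-0.187,-0.548,0],[-0.187,-0.548,0.2],[-0.187,-0.548,0.45],[-0.187,-0.548,0.6],[-0.187,-0.548,0.7],[-0.187,-0.548,0.7],[-0.187,-0.548,0.7],[-0.187,-0.548,0.7]],"angular":[[0,0,0],[0,0,0],[0,0,0],[0,0,0],[0,0,0],[0,0,0],[0,0,0],[0,0,0],[0,0,0],[0,0,0]],"jaw":[0,0,0,0,0,0,0,0,0,0]}'
python3 - <<'E'
from h import *
s=r.observe();im=r.capture("wrist");cv2.imwrite("pics/w5.png",im[:,:,::-1])
print(s['time'],s['tcp_pos'],np.round(s['joints']),rel([.475,.172,.022]))
E
```

```text
time: 12.18
tcp_pos: [0.5481, 0.1267, 0.2017]
eef_rot: [[0.774, 0.633, 0.001], [0.633, -0.774, 0.0], [0.001, 0.0, -1.0]]
force: [0.4, 0.3, 0.7]
finger_gap: 0.0003
grasp_force: 0.0
time: 13.42
tcp_pos: [0.4761, 0.1722, 0.0978]
eef_rot: [[0.774, 0.633, 0.003], [0.633, -0.774, 0.001], [0.002, 0.001, -1.0]]
force: [1.0, -0.3, -0.6]
finger_gap: -0.0001
grasp_force: 0.0
13.425 [0.47608978 0.17219476 0.09784537] [ 12.  -0. -10.  80.  -0. 153.] [-0.0068399  -0.00370018  0.45116998]
```

View pics/w5.png

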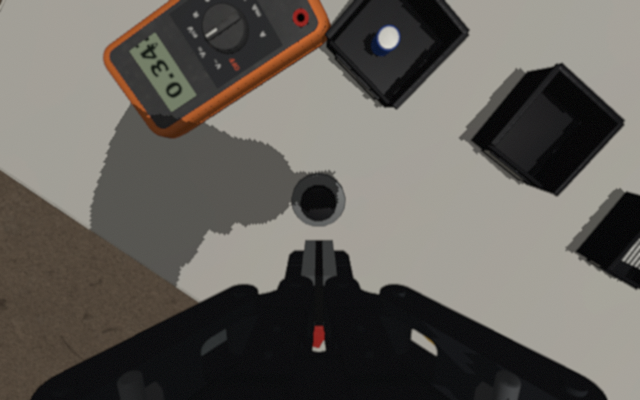

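The cap is at (319,202), straight ahead of the tips. I'll check its ray, come down to just above it and then press in small steps.

```bash
python3 - <<'E'
from h import *
print(ray("wrist",[[319,202]],.022,r.observe()))
E
python3 -m crank '{"xyz":[[0,0,0.15],[0,0,0.3],[0,0,0.38],[0,0,0.42],[0,0,0.44],[0,0,0.46],[0,0,0.475],[0,0,0.49],[0,0,0.495],[0,0,0.495],[0,0,0.495],[0,0,0.495]],"angular":[[0,0,0],[0,0,0],[0,0,0],[0,0,0],[0,0,0],[0,0,0],[0,0,0],[0,0,0],[0,0,0],[0,0,0],[0,0,0],[0,0,0]],"jaw":[0,0,0,0,0,0,0,0,0,0,0,0]}'
```

```text
[[0.47546703 0.17243225 0.022     ]]
time: 14.98
tcp_pos: [0.4751, 0.172, 0.0222]
eef_rot: [[0.774, 0.633, 0.0], [0.633, -0.774, 0.0], [0.0, 0.0, -1.0]]
force: [-0.2, 0.1, 0.1]
finger_gap: -0.0002
grasp_force: 0.0
```

No contact force yet although the tips should be at 14 mm, so I'll look closely before going on.

```bash
python3 - <<'E'
from h import *
im=r.capture("wrist");sd=r.capture("side");s=r.observe()
print(s['force'],s['tcp_pos'])
a=cv2.resize(im[140:280,220:420],(600,420),interpolation=cv2.INTER_CUBIC)
p=r.camera_params("side")
u=cv2.projectPoints(np.array([[.475,.172,.02]]),np.array(p['rvec'],float),np.array(p['tvec'],float),np.array(p['intrinsics'],float),np.array(p['dist'],float))[0].ravel().astype(int);print(u)
b=cv2.resize(sd[u[1]-45:u[1]+45,u[0]-50:u[0]+50],(200,180),interpolation=cv2.INTER_CUBIC)
o=np.zeros((420,800,3),np.uint8);o[:,:600]=a;o[:180,600:]=b
cv2.imwrite("pics/w6.png",o[:,:,::-1])
E
```

```text
[ 0.60399054 -0.07628222 -0.13533991] [0.47499787 0.17201796 0.02213603]
[346 297]
```

View pics/w6.png

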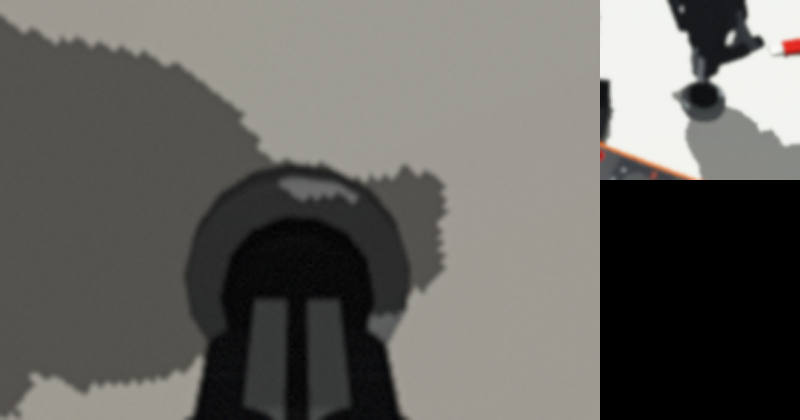

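In the wrist view the tips are centred over the cap, but it isn't clear that they touch it. I'll go on down in small steps, watching the force.

```bash
python3 -m crank '{"xyz":[[0,0,0.01],[0,0,0.015],[0,0,0.015]],"angular":[[0,0,0],[0,0,0],[0,0,0]],"jaw":[0,0,0]}' | grep -E "pos|force:"
python3 -m crank '{"xyz":[[0,0,0.01],[0,0,0.01],[0,0,0.01]],"angular":[[0,0,0],[0,0,0],[0,0,0]],"jaw":[0,0,0]}'| grep -E "pos|force:"
```

```text
tcp_pos: [0.4748, 0.172, 0.0197]
force: [0.4, 0.5, -0.4]
grasp_force: 0.0
tcp_pos: [0.4749, 0.172, 0.0183]
force: [-0.7, 0.5, -0.1]
grasp_force: 0.0
```

```bash
python3 - <<'E'
from h import *
s=r.observe();p=r.camera_params("wrist");H=np.linalg.inv(np.array(p['hand_eye']))
K=np.array(p['intrinsics'],float);D=np.array(p['dist'],float)
for z in(-.02,-.01,0,.004,.008,.012):
    q=cv2.projectPoints(np.array([[0,0,z]]),cv2.Rodrigues(H[:3,:3])[0],H[:3,3],K,D)[0].ravel();print(z,q.round(1))
p=r.camera_params("side")
pr=lambda P:cv2.projectPoints(np.array([P],float),np.array(p['rvec'],float),np.array(p['tvec'],float),np.array(p['intrinsics'],float),np.array(p['dist'],float))[0].ravel().round(1)
print("side: cap top",pr([.475,.172,.022]),"base",pr([.475,.172,0]),"tip",pr(np.array(s['tcp_pos'])-[0,0,.008]),"tip+20mm",pr(np.array(s['tcp_pos'])+[0,0,.012]))
a=r.capture("side");u=pr([.475,.172,.022]).astype(int)
w=r.capture("wrist")[150:290,270:370]
o=np.hstack([cv2.resize(a[u[1]-35:u[1]+30,u[0]-25:u[0]+25],(400,520),interpolation=cv2.INTER_CUBIC),cv2.resize(w,(371,520),interpolation=cv2.INTER_CUBIC)]);print(u)
cv2.imwrite("pics/w7.png",o[:,:,::-1])
E
```

```text
-0.02 [320.5 254.7]
-0.01 [320.4 246.5]Traceback (most recent call last):
  File "<stdin>", line 5, in <module>
cv2.error: OpenCV(4.12.0) /io/opencv/modules/calib3d/src/calibration_base.cpp:1490: error: (-215:Assertion failed) npoints >= 0 && (depth == CV_32F || depth == CV_64F) in function 'projectPoints'
```

```bash
python3 - <<'E'
from h import *
s=r.observe();p=r.camera_params("wrist");H=np.linalg.inv(np.array(p['hand_eye'],float))
K=np.array(p['intrinsics'],float);D=np.array(p['dist'],float)
for x in(-.011,0,.011):
  for z in(-.01,0,.008):
    q=cv2.projectPoints(np.array([[x,0,z]],float),cv2.Rodrigues(H[:3,:3])[0],H[:3,3],K,D)[0].ravel();print(x,z,q.round(1))
p=r.camera_params("side")
pr=lambda P:cv2.projectPoints(np.array([P],float),np.array(p['rvec'],float),np.array(p['tvec'],float),np.array(p['intrinsics'],float),np.array(p['dist'],float))[0].ravel().round(1)
print("side: cap top",pr([.475,.172,.022]),"base",pr([.475,.172,0]),"tip",pr(np.array(s['tcp_pos'])-[0,0,.008]),"tip+20mm",pr(np.array(s['tcp_pos'])+[0,0,.012]))
a=r.capture("side");u=pr([.475,.172,.022]).astype(int)
w=r.capture("wrist")[150:290,270:370]
o=np.hstack([cv2.resize(a[u[1]-35:u[1]+30,u[0]-25:u[0]+25],(400,520),interpolation=cv2.INTER_CUBIC),cv2.resize(w,(371,520),interpolation=cv2.INTER_CUBIC)]);print(u)
cv2.imwrite("pics/w7.png",o[:,:,::-1])
E
```

```text
-0.011 -0.01 [320.3 265. ]
-0.011 0 [320.2 256.8]
-0.011 0.008 [320.2 250.8]
0 -0.01 [320.4 246.5]
0 0 [320.3 239.1]
0 0.008 [320.2 233.7]
0.011 -0.01 [320.4 227.2]
0.011 0 [320.3 220.8]
0.011 0.008 [320.2 216.1]
side: cap top [346.6 297.3] base [346.  304.4] tip [346.3 301.1] tip+20mm [346.8 294.5]
[346 297]
```

View pics/w7.png

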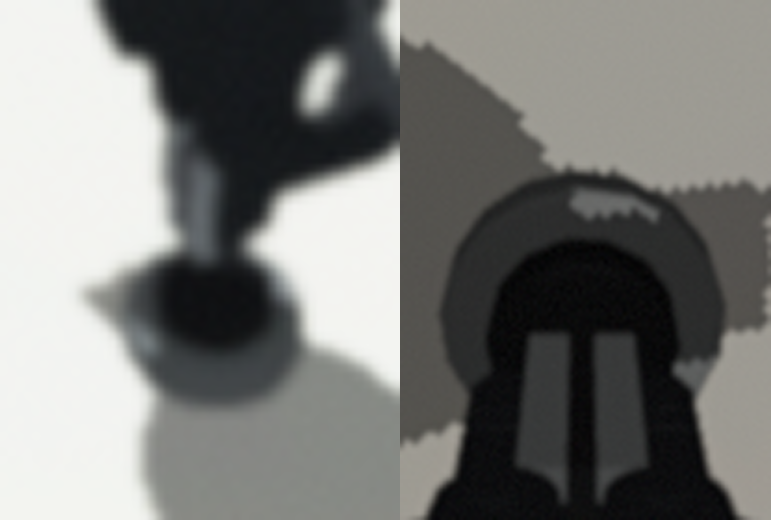

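```bash
python3 - <<'E'
from h import *
s=r.observe();p=r.camera_params("wrist");R=np.array(s['eef_rot']);t=np.array(s['tcp_pos'])
H=np.linalg.inv(np.array(p['hand_eye'],float))
K=np.array(p['intrinsics'],float);D=np.array(p['dist'],float)
def px(P): 
    q=R.T@(np.array(P,float)-t);return cv2.projectPoints(q.reshape(1,3),cv2.Rodrigues(H[:3,:3])[0],H[:3,3],K,D)[0].ravel().round(1)
c=np.array([.475,.172,0])
print("housing far",px(c+R[:,0]*.023+[0,0,.012]))
for z in(.022,.016):
    e=np.array([0,0,z]);print(z,"far",px(c+R[:,0]*.015+e),"mid width",px(c+R[:,1]*.015+e)[0]-px(c-R[:,1]*.015+e)[0])
g=cv2.cvtColor(r.capture("wrist"),cv2.COLOR_RGB2GRAY)
print("col320 rows190-245",g[190:246,320].tolist());print("row226",g[226,285:355].tolist())
print("force samples",s['force'],s['tau'])
E
```

```text
housing far [320.3 197. ]
0.022 far [320.4 216.1] mid width 54.0
0.016 far [320.3 212.6] mid width 52.299999999999955
col320 rows190-245 [155, 154, 156, 156, 152, 134, 92, 50, 33, 39, 55, 80, 96, 104, 105, 105, 105, 99, 82, 57, 44, 45, 44, 40, 30, 19, 5, 9, 5, 6, 11, 11, 14, 13, 14, 11, 10, 8, 7, 8, 11, 9, 10, 12, 9, 8, 9, 11, 6, 12, 10, 12, 10, 10, 9, 10]
row226 [43, 43, 43, 44, 42, 44, 43, 44, 45, 43, 43, 34, 24, 12, 6, 6, 10, 8, 10, 9, 12, 9, 9, 12, 10, 12, 9, 12, 9, 10, 10, 9, 13, 8, 6, 10, 8, 15, 8, 12, 9, 11, 9, 9, 12, 7, 12, 9, 11, 11, 11, 8, 8, 5, 9, 19, 30, 41, 44, 44, 44, 44, 42, 44, 44, 44, 44, 44, 41, 43]
force samples [-0.65588813 -0.68988203 -0.104345  ] [-2.81983212e-04 -3.24848199e+01  3.08666754e+01  2.48274067e-03
  1.06744997e-04  1.07385119e-06]
```

The cap stands at its full 22 mm (its edge is 19 px from the housing edge; unpressed predicts 19, pressed 16). So the shut fingertips end well short of the nominal 8 mm. I'll find where they really are by a light touch, then redo the pointing at the right height if needed.

```bash
python3 -m crank '{"xyz":[[0,0,0.01],[0,0,0.02],[0,0,0.02]],"angular":[[0,0,0],[0,0,0],[0,0,0]],"jaw":[0,0,0]}' | grep -E "pos|force:"
python3 - <<'E'
from h import *
def g():
    im=r.capture("wrist");return cv2.cvtColor(im,cv2.COLOR_RGB2GRAY)[:,320].astype(int)
c=g();print(c[192:222].tolist());print(r.observe()['tcp_pos'],r.observe()['force'])
E
```

```text
tcp_pos: [0.4748, 0.1719, 0.0151]
force: [-0.1, -0.3, 0.0]
grasp_force: 0.0
[155, 154, 156, 153, 137, 98, 55, 35, 36, 51, 75, 96, 102, 104, 105, 104, 99, 83, 58, 45, 44, 46, 44, 37, 21, 9, 5, 7, 9, 7]
[0.47482207 0.17197282 0.01518864] [-0.21693081 -0.3813923   0.22703998]
```

```bash
python3 -m crank '{"xyz":[[0,0,0.007],[0,0,0.013],[0,0,0.013]],"angular":[[0,0,0],[0,0,0],[0,0,0]],"jaw":[0,0,0]}' | grep -E "pos|force:"
```

```text
tcp_pos: [0.4749, 0.172, 0.0133]
force: [0.1, -0.6, 0.1]
grasp_force: 0.0
```

```bash
python3 -m crank '{"xyz":[[0,0,0.004],[0,0,0.007],[0,0,0.007]],"angular":[[0,0,0],[0,0,0],[0,0,0]],"jaw":[0,0,0]}' | grep -E "pos|force:"
```

```text
tcp_pos: [0.4749, 0.172, 0.0123]
force: [-0.4, 0.6, -0.8]
grasp_force: 0.0
```

```bash
python3 -m crank '{"xyz":[[0,0,0.004],[0,0,0.007],[0,0,0.007]],"angular":[[0,0,0],[0,0,0],[0,0,0]],"jaw":[0,0,0]}' | grep -E "pos|force:"
```

```text
tcp_pos: [0.475, 0.172, 0.0113]
force: [0.8, 0.4, -0.2]
grasp_force: 0.0
```

```bash
python3 -m crank '{"xyz":[[0,0,0.004],[0,0,0.007],[0,0,0.007]],"angular":[[0,0,0],[0,0,0],[0,0,0]],"jaw":[0,0,0]}' | grep -E "pos|force:"
python3 - <<'E'
from h import *
c=cv2.cvtColor(r.capture("wrist"),cv2.COLOR_RGB2GRAY)
print(c[192:224,320].tolist(),c[228:246,312].tolist())
E
```

```text
tcp_pos: [0.4749, 0.172, 0.0102]
force: [-0.6, 0.9, 0.3]
grasp_force: 0.0
[155, 154, 154, 155, 156, 155, 150, 124, 77, 38, 34, 40, 56, 79, 96, 98, 86, 68, 49, 42, 45, 44, 44, 44, 45, 44, 37, 22, 9, 7, 6, 5] [12, 13, 12, 8, 11, 10, 10, 11, 6, 9, 14, 31, 47, 56, 57, 58, 57, 57]
```

```bash
python3 -m crank '{"xyz":[[0,0,0.004],[0,0,0.007],[0,0,0.007]],"angular":[[0,0,0],[0,0,0],[0,0,0]],"jaw":[0,0,0]}' | grep -E "pos|force:"
```

```text
tcp_pos: [0.4749, 0.172, 0.0091]
force: [0.3, -0.2, 0.4]
grasp_force: 0.0
```

```bash
python3 -m crank '{"xyz":[[0,0,0.004],[0,0,0.007],[0,0,0.007]],"angular":[[0,0,0],[0,0,0],[0,0,0]],"jaw":[0,0,0]}' | grep -E "pos|force:"
```

```text
tcp_pos: [0.475, 0.172, 0.0081]
force: [-0.0, -0.1, -0.4]
grasp_force: 0.0
```

```bash
python3 -m crank '{"xyz":[[0,0,0.004],[0,0,0.007],[0,0,0.007]],"angular":[[0,0,0],[0,0,0],[0,0,0]],"jaw":[0,0,0]}' | grep -E "pos|force:"
```

```text
tcp_pos: [0.4749, 0.172, 0.0071]
force: [0.0, 0.2, 0.3]
grasp_force: 0.0
```

```bash
python3 - <<'E'
from h import *
a=r.capture("side");w=r.capture("wrist")
c=cv2.cvtColor(w,cv2.COLOR_RGB2GRAY);print(c[192:226,320].tolist())
o=np.hstack([cv2.resize(a[257:322,321:371],(400,520),interpolation=cv2.INTER_LANCZOS4),cv2.resize(w[150:290,270:370],(371,520),interpolation=cv2.INTER_CUBIC)])
o=(255*(o/255.)**.5).astype(np.uint8)
cv2.imwrite("pics/w8.png",o[:,:,::-1]);print(r.observe()['finger_gap'],np.round(r.observe()['joints'],1))
E
```

```text
[155, 154, 155, 154, 155, 154, 156, 154, 140, 107, 62, 36, 34, 43, 65, 87, 101, 97, 82, 58, 43, 44, 44, 43, 45, 43, 45, 43, 37, 23, 8, 7, 7, 6]
0.000128383871136033 [ 12.3   2.9 -17.2  69.9  -0.  153. ]
```

View pics/w8.png

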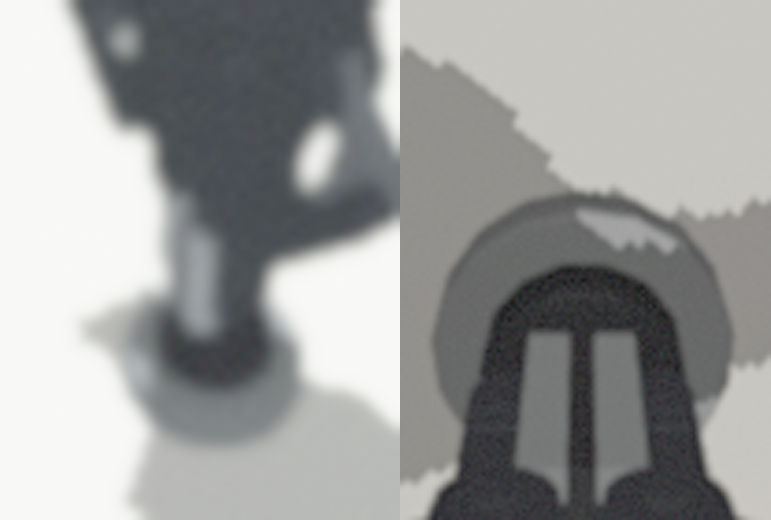

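In the side view the pad ends (crop y≈335) are now about at the middle of the cap top, so contact should come within a couple of millimetres.

```bash
python3 -m crank '{"xyz":[[0,0,0.004],[0,0,0.007],[0,0,0.007]],"angular":[[0,0,0],[0,0,0],[0,0,0]],"jaw":[0,0,0]}' | grep -E "pos|force:"
```

```text
tcp_pos: [0.4749, 0.172, 0.006]
force: [-0.7, -0.7, 0.5]
grasp_force: 0.0
```

```bash
python3 -m crank '{"xyz":[[0,0,0.004],[0,0,0.007],[0,0,0.007]],"angular":[[0,0,0],[0,0,0],[0,0,0]],"jaw":[0,0,0]}' | grep -E "pos|force:"
```

```text
tcp_pos: [0.4749, 0.172, 0.0049]
force: [-0.3, 0.4, -0.0]
grasp_force: 0.0
```

```bash
python3 -m crank '{"xyz":[[0,0,0.004],[0,0,0.007],[0,0,0.007]],"angular":[[0,0,0],[0,0,0],[0,0,0]],"jaw":[0,0,0]}' | grep -E "pos|force:"
```

```text
tcp_pos: [0.4749, 0.172, 0.0039]
force: [-0.3, -0.7, 0.2]
grasp_force: 0.0
```

```bash
python3 -m crank '{"xyz":[[0,0,0.004],[0,0,0.007],[0,0,0.007]],"angular":[[0,0,0],[0,0,0],[0,0,0]],"jaw":[0,0,0]}' | grep -E "pos|force:"
python3 - <<'E'
from h import *
c=cv2.cvtColor(r.capture("wrist"),cv2.COLOR_RGB2GRAY);print(c[196:228,320].tolist())
E
```

```text
tcp_pos: [0.4749, 0.172, 0.0028]
force: [0.5, -0.5, 0.1]
grasp_force: 0.0
[155, 154, 154, 155, 156, 154, 143, 108, 63, 37, 33, 34, 39, 44, 50, 56, 62, 60, 49, 43, 44, 44, 44, 44, 44, 45, 41, 31, 16, 5, 8, 6]
```

```bash
python3 -m crank '{"xyz":[[0,0,0.004],[0,0,0.007],[0,0,0.007]],"angular":[[0,0,0],[0,0,0],[0,0,0]],"jaw":[0,0,0]}' | grep -E "pos|force:"
```

```text
tcp_pos: [0.4749, 0.172, 0.0018]
force: [0.4, 0.7, -1.5]
grasp_force: 0.0
```

```bash
python3 -m crank '{"xyz":[[0,0,0.004],[0,0,0.007],[0,0,0.007]],"angular":[[0,0,0],[0,0,0],[0,0,0]],"jaw":[0,0,0]}' | grep -E "pos|force:"
python3 - <<'E'
from h import *
s=r.observe();p=r.camera_params("wrist");R=np.array(s['eef_rot']);t=np.array(s['tcp_pos'])
H=np.linalg.inv(np.array(p['hand_eye'],float));K=np.array(p['intrinsics'],float);D=np.array(p['dist'],float)
px=lambda P:cv2.projectPoints((R.T@(np.array(P,float)-t)).reshape(1,3),cv2.Rodrigues(H[:3,:3])[0],H[:3,3],K,D)[0].ravel()[1].round(1)
c=np.array([.475,.172,0])
print("housing",px(c+R[:,0]*.023+[0,0,.012]),"up",px(c+R[:,0]*.015+[0,0,.022]),"down",px(c+R[:,0]*.015+[0,0,.016]))
c=cv2.cvtColor(r.capture("wrist"),cv2.COLOR_RGB2GRAY);print(c[198:230,320].tolist())
E
```

```text
tcp_pos: [0.4749, 0.172, 0.0008]
force: [0.6, -0.2, 0.3]
grasp_force: 0.0
housing 206.1 up 227.8 down 223.5
[155, 155, 154, 155, 155, 145, 117, 70, 37, 35, 35, 38, 42, 46, 46, 45, 44, 43, 44, 45, 45, 44, 46, 45, 45, 43, 37, 22, 9, 8, 3, 6]
```

```bash
python3 -m crank '{"xyz":[[0,0,0.004],[0,0,0.007],[0,0,0.007]],"angular":[[0,0,0],[0,0,0],[0,0,0]],"jaw":[0,0,0]}' | grep -E "pos|force:"
```

```text
tcp_pos: [0.4749, 0.172, -0.0003]
force: [-0.3, -1.0, -0.9]
grasp_force: 0.0
```

```bash
python3 -m crank '{"xyz":[[0,0,0.004],[0,0,0.007],[0,0,0.007]],"angular":[[0,0,0],[0,0,0],[0,0,0]],"jaw":[0,0,0]}' | grep -E "pos|force:|time"
```

```text
time: 22.28
tcp_pos: [0.4749, 0.172, -0.0014]
force: [-0.0, -0.1, -0.0]
grasp_force: 0.0
```

```bash
python3 - <<'E'
from h import *
a=cv2.cvtColor(r.capture("side"),cv2.COLOR_RGB2GRAY);b=cv2.imread("pics/side0.png",0)
for x in(342,345,348,351): print(x,"now",a[288:316,x].tolist());print("   was",b[288:316,x].tolist())
E
```

```text
342 now [91, 91, 91, 92, 88, 84, 79, 76, 71, 60, 46, 35, 26, 24, 24, 34, 47, 57, 64, 67, 67, 69, 76, 96, 118, 130, 135, 134]
   was [242, 242, 241, 238, 221, 170, 110, 68, 50, 42, 41, 40, 38, 39, 48, 72, 105, 135, 149, 143, 119, 92, 94, 140, 199, 233, 241, 242]
345 now [59, 79, 91, 98, 100, 100, 100, 99, 99, 98, 98, 97, 84, 59, 31, 21, 25, 40, 56, 64, 66, 68, 70, 76, 96, 121, 132, 134]
   was [242, 242, 237, 219, 159, 86, 44, 35, 36, 37, 39, 43, 46, 42, 36, 26, 39, 81, 127, 148, 144, 116, 86, 87, 148, 216, 238, 242]
348 now [26, 31, 37, 41, 43, 41, 39, 38, 36, 36, 36, 40, 41, 33, 25, 21, 19, 31, 50, 62, 66, 68, 70, 73, 91, 118, 132, 136]
   was [242, 241, 236, 210, 145, 72, 40, 35, 35, 36, 37, 39, 43, 44, 39, 30, 25, 51, 97, 133, 141, 117, 88, 76, 102, 171, 228, 240]
351 now [24, 25, 24, 24, 26, 24, 25, 24, 24, 23, 22, 21, 18, 17, 16, 21, 27, 42, 56, 64, 68, 69, 71, 78, 99, 123, 133, 135]
   was [242, 242, 241, 234, 203, 134, 69, 40, 35, 34, 34, 37, 38, 34, 29, 26, 44, 86, 129, 147, 138, 108, 81, 80, 108, 166, 220, 238]
```

The side view now puts the near corner of the pad end (row 300.7) where it should be if the tip were at z≈22 mm. So the tips really end about 25 mm behind the TCP, and contact should be near TCP z≈-4 mm.

```bash
python3 -m crank '{"xyz":[[0,0,0.007],[0,0,0.013],[0,0,0.013]],"angular":[[0,0,0],[0,0,0],[0,0,0]],"jaw":[0,0,0]}' | grep -E "pos|force:"
```

```text
tcp_pos: [0.4752, 0.172, -0.003]
force: [-1.0, -0.0, 1.7]
grasp_force: 0.7
```

```bash
python3 -m crank '{"xyz":[[0,0,0.004],[0,0,0.007],[0,0,0.007]],"angular":[[0,0,0],[0,0,0],[0,0,0]],"jaw":[0,0,0]}' | grep -E "pos|force:|time"
```

```text
time: 23.08
tcp_pos: [0.4751, 0.172, -0.0042]
force: [-1.1, 0.7, 2.1]
grasp_force: 1.0
```

```bash
python3 -m crank '{"xyz":[[0,0,0.004],[0,0,0.007],[0,0,0.007]],"angular":[[0,0,0],[0,0,0],[0,0,0]],"jaw":[0,0,0]}' | grep -E "pos|force:|time"
```

```text
time: 23.45
tcp_pos: [0.4751, 0.172, -0.0052]
force: [-0.5, -1.0, 2.7]
grasp_force: 1.2
```

Contact: the spring force rises from TCP z≈-0.0025, so the shut tips really lie about 24 mm behind the TCP, and both pointings were some 6 cm up instead of 3. The button was only lightly depressed. I'll redo the whole sequence with the measured tip height, starting at the terminal block.

```bash
python3 -m crank '{"xyz":[[0,0,-0.2],[0,0,-0.55],[0,0,-0.9],[-0.2,0.22,-1],[-0.45,0.5,-1],[-0.74,0.83,-1]],"angular":[[0,0,0],[0,0,0],[0,0,0],[0,0,0],[0,0,0],[0,0,0]],"jaw":[0,0,0,0,0,0]}' | grep -E "pos|force:|time"
python3 -m crank '{"xyz":[[-0.28,0.31,0],[-0.54,0.6,0],[-0.75,0.826,0],[-0.75,0.826,0.2],[-0.75,0.826,0.45],[-0.75,0.826,0.65],[-0.75,0.826,0.8],[-0.75,0.826,0.8],[-0.75,0.826,0.8]],"angular":[[0,0,0],[0,0,0],[0,0,0],[0,0,0],[0,0,0],[0,0,0],[0,0,0],[0,0,0],[0,0,0]],"jaw":[0,0,0,0,0,0,0,0,0]}' | grep -E "pos|force:|time"
sed -i 's/r.tcp_to_tips/-.0243/' h.py
python3 -c "
from h import *
print(rel([.459,-.1618,.041]))"
```

```text
time: 24.2
tcp_pos: [0.468, 0.0076, 0.1447]
force: [0.8, 0.4, -0.2]
grasp_force: 0.0
time: 25.32
tcp_pos: [0.4599, -0.1585, 0.0253]
force: [0.4, -0.6, 0.1]
grasp_force: 0.0
[-0.01814969  0.01315728  0.05716665]
```

```bash
python3 -m crank '{"xyz":[[-0.016,0.015,0.05],[-0.016,0.015,0.055],[-0.016,0.015,0.055],[-0.016,0.015,0.055],[-0.016,0.015,0.055],[-0.016,0.015,0.055],[-0.016,0.015,0.055],[-0.016,0.015,0.055],[-0.016,0.015,0.055],[-0.016,0.015,0.055],[-0.016,0.015,0.055],[-0.016,0.015,0.055]],"angular":[[0,0,0],[0,0,0],[0,0,0],[0,0,0],[0,0,0],[0,0,0],[0,0,0],[0,0,0],[0,0,0],[0,0,0],[0,0,0],[0,0,0]],"jaw":[0,0,0,0,0,0,0,0,0,0,0,0]}' | grep -E "pos|force:|time"
python3 -m crank '{"xyz":[[0,0,0],[0,0,0],[0,0,0],[0,0,0],[0,0,0],[0,0,0],[0,0,0],[0,0,0],[0,0,0],[0,0,0]],"angular":[[0,0,0],[0,0,0],[0,0,0],[0,0,0],[0,0,0],[0,0,0],[0,0,0],[0,0,0],[0,0,0],[0,0,0]],"jaw":[0,0,0,0,0,0,0,0,0,0]}' | grep -E "pos|force:|time"
python3 - <<'E'
from h import *
print(rel([.459,-.1618,.041]),rel([.626,.077,.066]))
im=r.capture("wrist");hsv=cv2.cvtColor(im,cv2.COLOR_RGB2HSV)
m=((abs(hsv[...,0].astype(int)-65)<22)&(hsv[...,1]>70)).astype(np.uint8)
for c in blobs(cv2.morphologyEx(m,cv2.MORPH_CLOSE,np.ones((7,7))),50,5000): k=cv2.minAreaRect(c);print(k,ray("wrist",[k[0]],.009,r.observe()))
E
```

```text
time: 26.82
tcp_pos: [0.4591, -0.1616, 0.0164]
force: [0.4, 0.8, -0.0]
grasp_force: 0.0
time: 28.08
tcp_pos: [0.4591, -0.1616, 0.0164]
force: [0.2, -0.7, -0.0]
grasp_force: 0.0
[-0.00097224  0.00057015 -0.00192355] [ 1.8689436  -0.52611961 -0.16855348]
((319.61895751953125, 231.9135284423828), (23.673912048339844, 57.86138916015625), 53.97262191772461) [[ 0.45991517 -0.16051569  0.009     ]]
((618.9999389648438, 116.49998474121094), (62.99999237060547, 39.99999237060547), 90.0) [[ 0.61255946 -0.24270035  0.009     ]]
((532.0724487304688, 65.03233337402344), (32.02532196044922, 61.17683792114258), 53.80678939819336) [[ 0.59933666 -0.18664986  0.009     ]]
((632.0, 5.5), (11.0, 14.0), 90.0) [[ 0.64900553 -0.2037997   0.009     ]]
((557.4100341796875, 14.489492416381836), (18.451236724853516, 54.8824577331543), 43.53120040893555) [[ 0.62265109 -0.17845313  0.009     ]]
```

```bash
python3 -m crank '{"xyz":[[0,0,-0.25],[0,0,-0.6],[0,0,-0.85],[0.25,-0.2,-0.9],[0.6,-0.45,-0.9],[0.9,-0.7,-0.9]],"angular":[[0,0,0],[0,0,0],[0,0,0],[0,0,0],[0,0,0],[0,0,0]],"jaw":[0,0,0,0,0,0]}' | grep -E "pos|force:|time"
python3 -m crank '{"xyz":[[0.3,0.05,0],[0.6,0.1,0],[0.85,0.15,0],[0.969,0.174,0.02],[0.969,0.174,0.25],[0.969,0.174,0.5],[0.969,0.174,0.65],[0.969,0.174,0.7],[0.969,0.174,0.7]],"angular":[[0,0,0],[0,0,0],[0,0,0],[0,0,0],[0,0,0],[0,0,0],[0,0,0],[0,0,0],[0,0,0]],"jaw":[0,0,0,0,0,0,0,0,0]}' | grep -E "pos|force:|time"
python3 -c "
from h import *
print(rel([.626,.077,.066]))"
```

```text
time: 28.88
tcp_pos: [0.4978, 0.0064, 0.1519]
force: [0.0, -0.2, 0.3]
grasp_force: 0.0
time: 30.0
tcp_pos: [0.6258, 0.077, 0.0463]
force: [0.2, -0.1, -0.4]
grasp_force: 0.0
[0.00096344 0.00044934 0.03053912]
```

```bash
python3 -m crank '{"xyz":[[0,0,0.03],[0,0,0.03],[0,0,0.03],[0,0,0.03],[0,0,0.03],[0,0,0.03],[0,0,0.03],[0,0,0.03],[0,0,0.03],[0,0,0.03],[0,0,0.03],[0,0,0.03]],"angular":[[0,0,0],[0,0,0],[0,0,0],[0,0,0],[0,0,0],[0,0,0],[0,0,0],[0,0,0],[0,0,0],[0,0,0],[0,0,0],[0,0,0]],"jaw":[0,0,0,0,0,0,0,0,0,0,0,0]}' | grep -E "pos|force:|time"
python3 -m crank '{"xyz":[[0,0,0],[0,0,0],[0,0,0],[0,0,0],[0,0,0],[0,0,0],[0,0,0],[0,0,0],[0,0,0]],"angular":[[0,0,0],[0,0,0],[0,0,0],[0,0,0],[0,0,0],[0,0,0],[0,0,0],[0,0,0],[0,0,0]],"jaw":[0,0,0,0,0,0,0,0,0]}' | grep -E "pos|force:|time"
python3 -c "
from h import *
print(rel([.626,.077,.066]),rel([.475,.172,.025]))"
```

```text
time: 31.5
tcp_pos: [0.626, 0.077, 0.0419]
force: [0.6, -0.3, -0.5]
grasp_force: 0.0
time: 32.62
tcp_pos: [0.626, 0.077, 0.0419]
force: [-0.5, 0.0, 0.2]
grasp_force: 0.0
[ 9.29414735e-05 -2.25899871e-04  1.36437281e-03] [-0.37773131 -1.12793561  0.27471332]
```

```bash
python3 -m crank '{"xyz":[[0,0,-0.25],[0,0,-0.55],[0,0,-0.7],[-0.05,-0.15,-0.75],[-0.13,-0.38,-0.75],[-0.19,-0.56,-0.75]],"angular":[[0,0,0],[0,0,0],[0,0,0],[0,0,0],[0,0,0],[0,0,0]],"jaw":[0,0,0,0,0,0]}' | grep -E "pos|force:|time"
python3 -m crank '{"xyz":[[-0.08,-0.22,0],[-0.14,-0.42,0],[-0.188,-0.568,0],[-0.188,-0.568,0.2],[-0.188,-0.568,0.5],[-0.188,-0.568,0.75],[-0.188,-0.568,0.92],[-0.188,-0.568,0.97],[-0.188,-0.568,0.97],[-0.188,-0.568,0.97]],"angular":[[0,0,0],[0,0,0],[0,0,0],[0,0,0],[0,0,0],[0,0,0],[0,0,0],[0,0,0],[0,0,0],[0,0,0]],"jaw":[0,0,0,0,0,0,0,0,0,0]}' | grep -E "pos|force:|time"
python3 -c "
from h import *
print(rel([.475,.172,.016]))"
```

```text
time: 33.38
tcp_pos: [0.5499, 0.1245, 0.1548]
force: [-0.6, -0.3, -0.2]
grasp_force: 0.0
time: 34.62
tcp_pos: [0.4764, 0.1723, 0.0106]
force: [-0.8, 0.6, 0.9]
grasp_force: 0.0
[-0.00908176 -0.00467462  0.12607173]
```

Now the full press: down to the stop plus about a millimetre.

```bash
python3 -m crank '{"xyz":[[-0.008,-0.004,0.04],[-0.008,-0.004,0.075],[-0.008,-0.004,0.09],[-0.008,-0.004,0.105],[-0.008,-0.004,0.12],[-0.008,-0.004,0.13],[-0.008,-0.004,0.13],[-0.008,-0.004,0.13]],"angular":[[0,0,0],[0,0,0],[0,0,0],[0,0,0],[0,0,0],[0,0,0],[0,0,0],[0,0,0]],"jaw":[0,0,0,0,0,0,0,0]}'
```

```text
time: 35.62
tcp_pos: [0.474, 0.1717, -0.0082]
eef_rot: [[0.774, 0.633, 0.001], [0.633, -0.774, -0.0], [0.001, 0.001, -1.0]]
force: [-4.8, -0.4, 12.7]
finger_gap: 0.0
grasp_force: 6.4
```

The force is 12.7 N, well above 4 N, so the button is on its stop. I'll release and move away.

```bash
python3 -m crank '{"xyz":[[0,0,0],[0,0,0],[0,0,-0.03],[0,0,-0.08],[0,0,-0.2],[0,0,-0.5],[0,0,-0.85],[0,0,-1],[0,0,-1],[0,0,-1]],"angular":[[0,0,0],[0,0,0],[0,0,0],[0,0,0],[0,0,0],[0,0,0],[0,0,0],[0,0,0],[0,0,0],[0,0,0]],"jaw":[0,0,0,0,0,0,0,0,0,0]}'
python3 -m crank '{"xyz":[[-0.1,0.1,0],[-0.25,0.2,0],[-0.4,0.3,0],[-0.5,0.4,0],[-0.5,0.4,0],[-0.5,0.4,0],[-0.5,0.4,0]],"angular":[[0,0,0],[0,0,0],[0,0,0],[0,0,0],[0,0,0],[0,0,0],[0,0,0]],"jaw":[0,0,0,0,0,0,0]}'
python3 - <<'E'
from h import *
b=cv2.imread("pics/top0.png");a=r.capture("top")[:,:,::-1];cv2.imwrite("pics/end.png",a)
sa=r.capture("side");s0=cv2.imread("pics/side0.png",0);s1=cv2.cvtColor(sa,cv2.COLOR_RGB2GRAY)
print("side col348",s0[290:306,348].tolist(),s1[290:306,348].tolist())
E
```

```text
time: 36.88
tcp_pos: [0.4729, 0.1715, 0.1383]
eef_rot: [[0.774, 0.633, -0.002], [0.633, -0.774, -0.0], [-0.002, -0.001, -1.0]]
force: [1.1, 1.0, -0.3]
finger_gap: -0.0001
grasp_force: 0.0
time: 37.75
tcp_pos: [0.4533, 0.0784, 0.1388]
eef_rot: [[0.773, 0.634, -0.001], [0.634, -0.773, 0.0], [-0.001, -0.001, -1.0]]
force: [-0.5, -0.1, 0.6]
finger_gap: 0.0003
grasp_force: 0.0
side col348 [236, 210, 145, 72, 40, 35, 35, 36, 37, 39, 43, 44, 39, 30, 25, 51] [236, 210, 145, 73, 40, 34, 35, 36, 38, 41, 43, 43, 40, 30, 26, 51]
```

View pics/end.png

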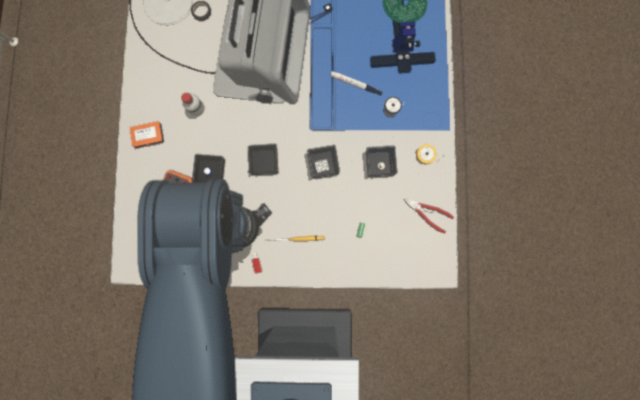

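The side view of the button matches the start picture, so it is up again. In the top view every loose item is where it was and the arm is clear.

```bash
python3 -c "
from bench import r
print(r.job_done())"
```

```text
the job is handed in; nothing more can be done
None
```

The job is handed in at about 38 s: I pointed at the terminal block, then at the empty bin, for over 2 s each with the fingertips about 3 cm up, then pressed the call button to its stop, let it come up and moved clear with nothing else touched. The first pass at both points was about 6 cm up because the shut fingertips sit about 24 mm behind the TCP, so I found their real height by a light part-press of the button and repeated the whole sequence.

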